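# Snap a vent filter's hinged clamp shut with the clamp pliers

## Robot

A 7-joint arm with a two-finger parallel gripper is mounted at the origin on a cart in front of the work surface, level with it; the furniture and walls round the work are solid. World frame = base frame: x ahead of the robot, y to its left, z up, the work surface at z = 0. Lengths are in m, angles in degrees, forces in N, time in s.
With the tool pointing down it reaches from about 0.425 to 0.975 m from the base axis. Payload 16.7 kg.
Tool frame: the origin (TCP) lies at the very end of the fingers, on their centre line; the grasp point (between the pads) lies 19 mm behind it; z points along the fingers, y is the line along which they close (so a half turn about z gives the same grasp; the last joint's range is limited). The gripper opens to 85 mm and grips with 20 to 120 N. Pads are 22 mm wide; open, the fingers measure 114 mm over their backs; the gripper's body (76 mm by 85 mm) begins 54 mm behind the grasp point. The pads swing forward as they close: fully open they stand 13 mm farther back than shut.
Start: joints at [68.784, 24.414, 4.234, 92.017, -1.954, 63.644, -3.845], TCP at [0.148, -0.659, 0.231] pointing down, gripper open.
Joint ranges: [-163.25, 163.25], [-28.42, 122.38], [-70.27, 78.77], [12.13, 141.07], [-58.53, 238.53], [9.26, 117.41], [-156.51, 156.51]. Speed limits (degrees/s): [108.29, 108.29, 136.94, 136.94, 172.46, 172.46, 172.46].

## Interface

Orientations are given as a 3x3 rotation matrix whose columns are the frame's x, y, z axes.
In Python, from rig import ctrl, cams, workorder, state gives the robot as it stands (ctrl), with the cameras (cams), the readings as plain functions and the job (workorder).
- The arm moves only by the shell command python3 steer.py 'ROWS'. ROWS is rows parted by semicolons, their numbers by spaces, 1 to 5 of them, each of 5 numbers: the finger opening in m, then dx, dy, dz in m, then a turn about the tool's z in degrees; each row shifts and turns the commanded pose from where the row before left it, along the tool's axes as they then stand; what a row does not reach is not made up. A row lasts 1/10 s, in which the tool goes at most 0.05 m and 8.59 degrees, less where a joint would pass 70% of its speed; a pose out of reach is approached as far as the arm can. The fingers move at their own pace and stop on an object; the grip force is fixed at half the most. Time passes only in rows, so rows that do not move let the fingers close. It prints the time, the measured TCP pose, the force, the opening and the grip force at its end.
- state(): the state, without advancing time (a new reading comes with each control period).
- cams.camera(name): name is "scene" or "side" or "wrist"; returns a dict with "frame" (420x560x3 uint8, blue, green, red), "intrinsics" (3x3 intrinsics, pixels), "k1" (the pictures are not rectified: a ray, as slopes to the right and down, at radius r is drawn at 1 + k1 r^2 times it, then the intrinsics apply), "R" (3x3) and "t" (3): a world point X has camera coordinates R X + t; the wrist camera has in their place "mount" (4x4, takes a point from camera to tool coordinates, whose origin is the TCP and whose axes are the flange's). Camera axes: x right, y down, z forward; pixel columns grow to the right and rows downward; lengths in m; the calibration is good to about 2 mm. A picture is of the moment at which its call begins: read the wrist's pose just before it. There is no depth.
- workorder.close_job(): hands the job in; it is judged then, once.
The state is a dict: "clock": time; "joint_pos": joint angles; "joint_velocities": joint speeds; "tau": joint torques, N m; "tool_pos": TCP position; "tool_rot": TCP orientation; "ft_force": force on the tool from outside, world axes, zero at the start; "ft_torque": the same for the moment, N m; "width": finger opening in m; "grasp_force": force on a finger pad.
Only numpy, scipy, OpenCV 4.12 (cv2) and the standard library are available. Lean on these libraries where they do the work, as an engineer would, in place of code of your own. Each camera call takes 0.05 s, during which the arm holds its last target. There are 200 camera calls.

## Task

The vent filter already stands on the vessel's leaning port, but the blue hinged clamp round the joint hangs open. Pick up the red-handled clamp pliers, take the clamp's two ears between the jaws and squeeze the handles, past the first click, until the ratchet has clicked home on its second, last tooth and the clamp is fully shut; do not touch the clamp with the gripper itself and do not crush it. Then lay the pliers flat on the free bench and let go, leaving the petri dish, the beaker and the media bottle where they stand.

Things in the scene. Friction and masses are not known exactly. Their poses are not given: they have to be found in the camera images.
- pliers: Clamp pliers, red handles, steel jaws, 170 mm long, 100 g, lying flat; this body is the lever with the left (+y) handle and right (-y) jaw. Origin: on the pivot axis, at the underside. x: to the jaws, z: up, normal to the opening plane; handles z 0 to 16 mm, jaws 2 to 14. The second lever mirrors it, so the middle line is this x turned by -pliers_arm/2 about z. Mass centre 51 mm behind the pivot.
- pliers_arm (a joint): Angle of the pliers' second lever, rad: 0 fully open (as it lies), grows as the handles are squeezed, about 0.58 with the clamp fully shut between the jaws, stop at 0.64. A spring pushes the handles apart: about 10 N at the grip when open, 12 N when closed; 4 mm less over the handles closes the jaws by 3 mm.
- handle_left (a point): Outer side of the left (+y) handle, 66 mm behind the pivot, mid-thickness. Grip across both handles here, from above: 64 mm over the outer sides when open, about 25 mm when the jaws have shut the clamp. Held at 61 mm the spring keeps the pliers in the fingers with the jaws still open. Handles run from 38 to 110 mm behind the pivot, each 8 mm thick.
- handle_right (a point): Outer side of the right (-y) handle, 66 mm behind the pivot, mid-thickness.
- jaw_left (a point): Middle of the left (+y) jaw's inner face, 50 mm ahead of the pivot, mid-thickness. The mouth between the jaws runs from a shoulder 40 mm ahead of the pivot, which the ends of the clamp's ears touch when fully in (then back off 2 to 4 mm: it advances as the jaws close), to the tips at 59 mm. With the handles at 61 mm it is about 32 mm wide at the shoulder, 47 mm at the tips (60 mm outside).
- jaw_right (a point): Middle of the right (-y) jaw's inner face, 50 mm ahead of the pivot, mid-thickness.
- clamp: Blue hinged clamp round the joint. Origin: on the port's axis at half the clamp's height. z: up along the port through the filter, 0.30 rad (17 deg) off vertical, leaning to the vessel's front. x: from the ears to the hinge pin (x = 27 mm); ring radius 25 mm. It may be turned about z relative to the vessel and yields stiffly that way (0.12 N m). Closed by squeezing its ears along y.
- ear_left (a point): Middle of the outer face of the +y ear. In the clamp's frame both ears stick out to -x, from x = -34 to -58 mm, 14 mm high (z -7 to 7). Open, their outer faces are about 30 mm apart. The toothed tongue and orange pawl lie behind them at x = -26 to -35 mm and up to z = 12 mm: keep the jaw tips in front of x = -34 mm.
- ear_right (a point): Middle of the outer face of the -y ear. The two ear points are 30 mm apart when open, about 21 mm when held by the first tooth, 15 mm when held by the second, 11 to 13 mm while pressed against the slightly yielding stop.
- clamp_left (a joint): Angle of the clamp's +y half about the hinge pin, rad: 0 open, grows as it closes, 0.11 shut against the flange; about 0.10 when held by the second tooth. A spring pushes it open.
- clamp_right (a joint): The same for the -y half, which moves independently. Each ear takes 4 to 5 N to pass the first tooth and 7 to 8 N the second, where the pawl climbs a tooth; the force drops at each click and rises steeply at the stop. The nylon cracks when the jaws press with over 70 N in all: 24 to 30 N of grip on the handles is enough, over 36 N too much; squeeze gradually.
- vessel: Steel media vessel, fixed: 112 mm across (lid rim 122 mm), dome top 109 mm high, a blanked spare port behind, 129 mm high. Origin: centre of its underside; z up; front is -x, where the port leans out. The joint's middle is at (-46, 0, 142) mm. The white filter capsule on it is 42 mm across and reaches 91 mm up the port's axis from the joint.
- petri: Petri dish, 91 mm across, 14 mm high, loose. Origin: centre of its underside.
- beaker: Small clear beaker near the front edge by the notebook, about 62 mm across, 63 mm high, loose. Origin: centre of its underside.
- media_bottle: Bottle with blue cap, 66 mm across, 136 mm high, loose. Origin: centre of its underside.

How it is judged (in metres and radians):
On the way, in this order (a step that is already met when the one before it is completed fails the run):
1. the pliers are picked up off the bench (height (world z) of pliers above 0.04 m and contact force between the fingers and pliers above 2 N), for 0.2 s.
2. the jaws squeeze the clamp fully shut, past both clicks (distance between ear_left and ear_right below 0.017 m and value of joint each of clamp_left, clamp_right above 0.08 rad and contact force between pliers and clamp above 2 N), for 0.1 s.
At the end, for the whole second after the job is handed in: The clamp stays shut on its second tooth with nothing holding it (ear points less than 17 mm apart, both halves turned in by more than 0.08 rad), and the pliers lie flat on the bench (origin within 8 mm of its surface, tilted less than 0.12 rad, at rest), released and clear of the clamp (distance between ear_left and ear_right below 0.017 m and value of joint each of clamp_left, clamp_right above 0.08 rad and height (world z) of pliers between -0.01 and 0.008 m and angle between pliers's own z axis and vertical below 0.12 rad and linear speed of pliers below 0.02 m/s and contact force between pliers and clamp below 0.1 N); the robot touches nothing.
It fails at once if the gripper's fingers press on the clamp (contact force between the fingers and clamp above 1 N).
It fails at once if the clamp is crushed: more than 70 N between pliers and clamp (contact force between pliers and clamp above 70 N).
It fails at once if the petri dish is moved by more than 25 mm (distance of petri from where it was at the start of the episode above 0.025 m).
It fails at once if the beaker is moved by more than 25 mm (distance of beaker from where it was at the start of the episode above 0.025 m).
It fails at once if the media bottle is moved by more than 25 mm (distance of media_bottle from where it was at the start of the episode above 0.025 m).
It also fails if it takes over 59 s, if anything falls off the work surface, if the arm or the gripper's body presses on something with over 40 N, if the wrist force passes 120 N, or if a joint passes its speed limit or range.

## Working session

There is one attempt and no reset: what is moved stays moved. The work goes in short steps, Python scripts to look and compute and a shell command to move; the robot and the scene stay as the last step left them, time stands still between calls to the robot, and variables do not carry over. Pictures are saved under pics/ and viewed, at most 10 in all, crops included, and the job is handed in when it is done.

```bash
ls; mkdir -p pics
python3 - <<'E'
from rig import ctrl, cams, workorder, state
import cv2,numpy as np,json
s=state();print({k:np.round(v,3).tolist() for k,v in s.items()})
ims=[]
for n in("scene","side"):
    c=cams.camera(n);cv2.imwrite(f"pics/{n}0.png",c["frame"]);print(n,c["intrinsics"],c["k1"],c["R"],c["t"])
    np.savez(f"{n}0.npz",**c)
c=cams.camera("wrist");cv2.imwrite("pics/w0.png",c["frame"]);print(c["intrinsics"],c["k1"],c["mount"])
E
```

```text
pics
rig.py
steer.py
{'clock': 0.0, 'joint_pos': [68.783, 24.45, 4.232, 92.053, -1.955, 63.644, -3.845], 'joint_velocities': [-0.028, -0.014, -0.019, 0.0, -0.008, -0.015, -0.006], 'tau': [0.003, -94.982, 3.763, -46.35, 0.02, 0.01, 0.0], 'tool_pos': [0.148, -0.658, 0.231], 'tool_rot': [[0.976, 0.219, -0.0], [0.219, -0.976, 0.001], [-0.0, -0.001, -1.0]], 'ft_force': [0.55, -0.749, 0.332], 'ft_torque': [0.022, -0.029, -0.003], 'grasp_force': 0.0, 'width': 0.086}
scene [[399.33743257   0.         283.40576152]
 [  0.         399.33743257 203.39394631]
 [  0.           0.           1.        ]] -0.07605227959441833 [[-0.60403681 -0.79692103  0.00750988]
 [-0.53229595  0.39641177 -0.74800985]
 [ 0.59312778 -0.45582296 -0.66364514]] [0.45070617 0.31034563 0.71152304]
side [[420.39496592   0.         274.37010395]
 [  0.         420.39496592 210.53470139]
 [  0.           0.           1.        ]] 0.019974607890778963 [[ 0.88037933 -0.47382228  0.02060783]
 [-0.23482714 -0.47324525 -0.84905544]
 [ 0.41205394  0.74265159 -0.52790167]] [-0.41664179  0.29474062  0.68615823]
[[316.24108066   0.         275.69192072]
 [  0.         316.24108066 210.75767254]
 [  0.           0.           1.        ]] -0.036478595393947634 [[ 3.09072148e-04 -9.46418326e-01 -3.22943116e-01  8.37199785e-02]
 [ 9.99999930e-01  3.59926934e-04 -9.77550473e-05  8.72079312e-04]
 [ 2.08753094e-04 -3.22943064e-01  9.46418372e-01 -1.42465904e-01]
 [ 0.00000000e+00  0.00000000e+00  0.00000000e+00  1.00000000e+00]]
```

View pics/scene0.png

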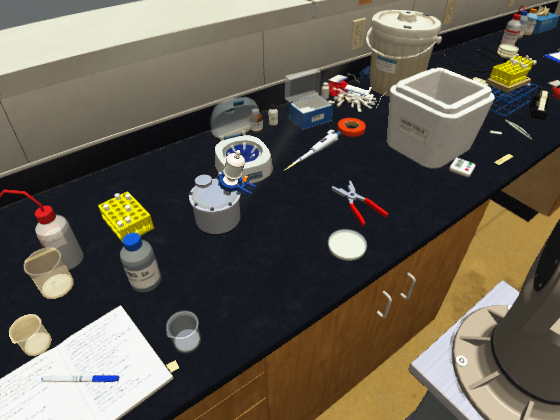

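View pics/side0.png

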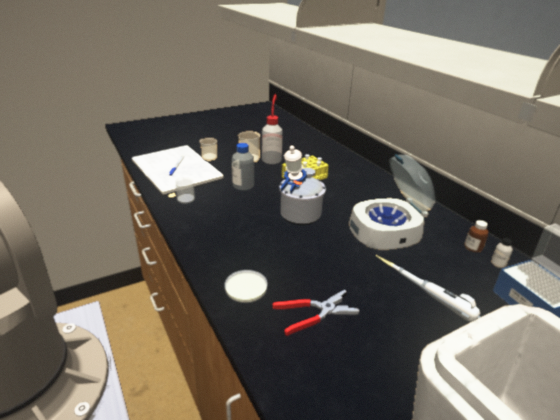

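Scene: pliers at about (360,200), handles to lower right; vessel (217,205), blue clamp near (237,182) with ears to the right (250,188); petri (347,244), beaker (183,331), bottle (141,263). Side: pliers (318,308), vessel (301,200), clamp (290,183).

```bash
cat > h.py <<'E'
import numpy as np,cv2
from rig import ctrl, cams, workorder, state
def grab(n,fn=None):
    s=state();c=dict(cams.camera(n))
    if n=="wrist":
        T=np.eye(4);T[:3,:3]=s["tool_rot"];T[:3,3]=s["tool_pos"];M=T@np.array(c["mount"])
        c["R"]=M[:3,:3].T;c["t"]=-M[:3,:3].T@M[:3,3]
    if fn:cv2.imwrite(fn,c["frame"])
    return c
def dist(c):return np.array([c["k1"],0,0,0],float)
def ray(c,p):
    K=np.array(c["intrinsics"]);u=cv2.undistortPoints(np.array(p,float).reshape(1,1,2),K,dist(c))[0,0]
    R=np.array(c["R"]);d=R.T@np.array([u[0],u[1],1.]);return -R.T@np.array(c["t"]),d/np.linalg.norm(d)
def onz(c,p,z):
    o,d=ray(c,p);return o+d*(z-o[2])/d[2]
def proj(c,X):
    return cv2.projectPoints(np.array(X,float).reshape(-1,1,3),cv2.Rodrigues(np.array(c["R"]))[0],np.array(c["t"],float).reshape(3,1),np.array(c["intrinsics"]),dist(c))[0][:,0]
def tri(obs):
    A=np.zeros((3,3));b=np.zeros(3);L=[ray(c,p) for c,p in obs]
    for o,d in L:
        P=np.eye(3)-np.outer(d,d);A+=P;b+=P@o
    X=np.linalg.solve(A,b);return X,[float(np.linalg.norm((np.eye(3)-np.outer(d,d))@(X-o))) for o,d in L]
def red(f,lo=100):
    f=f.astype(int);return ((f[...,2]>lo)&(f[...,1]<f[...,2]*.4)&(f[...,0]<f[...,2]*.4)).astype(np.uint8)
def orange(f):
    h=cv2.cvtColor(f,cv2.COLOR_BGR2HSV);return cv2.inRange(h,(7,150,120),(20,255,255))
def blue(f):
    h=cv2.cvtColor(f,cv2.COLOR_BGR2HSV);return cv2.inRange(h,(100,130,60),(125,255,255))
def blobs(m,a=15):
    n,l,s,c=cv2.connectedComponentsWithStats(m);return [(s[i,4],c[i].round(1),s[i,:4],l==i) for i in range(1,n) if s[i,4]>=a]
E
python3 - <<'E'
from h import *
for n in("scene","side"):
    c=dict(np.load(n+"0.npz"));f=c["frame"]
    for nm,m in(("red",red(f)),("blue",blue(f)),("orange",orange(f))):
        for a,ce,bb,l in blobs(m,8):
            x=onz(c,ce,.008 if nm=="red" else .14).round(3)
            print(n,nm,a,ce,bb,x)
    for nm,p in(("petri",{"scene":(347,244),"side":(246,286)}),):
        print(n,nm,onz(c,p[n],.014))
    h={"scene":(400,100,150,215),"side":(0,0,0,0)}
    x0={"scene":(170,215,145,290),"side":(190,235,265,330)}[n]
    cv2.imwrite(f"pics/{n}c.png",cv2.resize(f[{"scene":slice(140,240),"side":slice(140,240)}[n],{"scene":slice(180,310),"side":slice(240,370)}[n]],None,fx=5,fy=5,interpolation=cv2.INTER_CUBIC))
a=cv2.imread("pics/scenec.png");b=cv2.imread("pics/sidec.png")
cv2.imwrite("pics/cc.png",cv2.resize(np.vstack([a,b]),None,fx=.6,fy=.6))
E
```

```text
scene red 33 [517.1  16.3] [514  14   7   6] [ 1.167 -2.152  0.008]
scene red 13 [512.2  31.4] [508  30  10   3] [ 1.027 -1.826  0.008]
scene red 155 [336.8  86.9] [329  80  19  16] [ 1.061 -0.504  0.008]
scene red 41 [556.5  90.2] [553  86   7  10] [ 0.521 -1.259  0.008]
scene red 319 [351.2 127.1] [337 118  29  18] [ 0.807 -0.332  0.008]
scene red 414 [ 36.9 207.9] [  0 189  56  35] [1.01  0.618 0.008]
scene red 136 [375.8 206.9] [365 198  23  19] [ 0.48  -0.1    0.008]
scene red 97 [357.4 213.3] [350 203  15  22] [ 0.491 -0.044  0.008]
scene blue 22 [523.8  12.6] [521  11   7   4] [ 0.964 -1.74   0.14 ]
scene blue 280 [545.7  22.6] [534  12  25  21] [ 0.815 -1.678  0.14 ]
scene blue 49 [551.6  57.8] [544  54  16   9] [ 0.575 -1.207  0.14 ]
scene blue 33 [366.   70.1] [362  66   8   9] [ 0.901 -0.476  0.14 ]
scene blue 267 [513.1  94.2] [492  82  46  23] [ 0.497 -0.745  0.14 ]
scene blue 111 [508.8 108.8] [490 100  41  16] [ 0.453 -0.636  0.14 ]
scene blue 107 [293.2 113. ] [290 103  10  20] [ 0.81  -0.082  0.14 ]
scene blue 393 [315.6 117.3] [297 105  36  24] [ 0.754 -0.118  0.14 
[... 1427 characters left out ...]
[301.5 324.3] [284 314  36  21] [ 0.482 -0.094  0.008]
side blue 83 [241.8 147.1] [236 143  12   9] [0.608 0.452 0.14 ]
side blue 13 [171.9 170.7] [170 168   5   6] [0.387 0.392 0.14 ]
side blue 31 [302.8 175.5] [299 170   7  11] [0.672 0.224 0.14 ]
side blue 64 [288.1 182.1] [282 172  16  19] [0.621 0.21  0.14 ]
side blue 218 [387.5 215.1] [375 207  27  18] [ 0.738 -0.015  0.14 ]
side blue 24 [373. 217.] [370 213   7   8] [ 0.705 -0.007  0.14 ]
side blue 25 [400.8 221.6] [396 218   9   7] [ 0.746 -0.048  0.14 ]
side orange 15 [297.4 182.1] [294 181   8   3] [0.641 0.2   0.14 ]
side orange 28 [479.6 230.9] [474 229  12   5] [ 0.866 -0.146  0.14 ]
side petri [0.4298841  0.04678693 0.014     ]
```

View pics/cc.png

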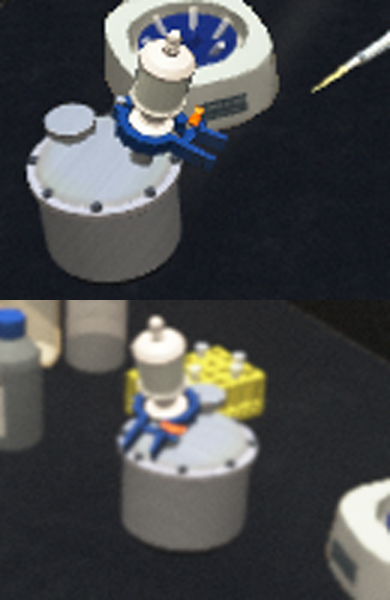

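Scene crop: clamp ears stick out right/down at about scene (253,188), pawl (245,178), spare port (203,181); side: ears at (282,186)/(291,189), pawl (297,182). Moving the wrist camera above the pliers.

```bash
python3 steer.py '0.086 0.034 -0.036 0 0;0.086 0.034 -0.036 0 0;0.086 0.034 -0.036 0 0;0.086 0.034 -0.036 0 0;0.086 0.034 -0.036 0 0'; python3 steer.py '0.086 0.034 -0.036 0 0;0.086 0.034 -0.036 0 0;0.086 0.034 -0.036 0 0;0.086 0.034 -0.036 0 0;0.086 0.034 -0.036 0 0'; python3 steer.py '0.086 0.034 -0.036 0 0;0.086 0.034 -0.036 0 0;0.086 0.034 -0.036 0 0;0.086 0 0 0 0'
```

```text
clock: 0.65
tool_pos: [0.2749, -0.4438, 0.2312]
tool_rot: [[0.976, 0.219, -0.0], [0.219, -0.976, -0.0], [-0.0, 0.0, -1.0]]
ft_force: [1.4, -0.3, 0.9]
width: 0.0853
grasp_force: 0.0
clock: 1.15
tool_pos: [0.4013, -0.231, 0.2315]
tool_rot: [[0.976, 0.219, 0.0], [0.219, -0.976, -0.0], [0.0, 0.0, -1.0]]
ft_force: [1.4, -0.3, -0.1]
width: 0.0854
grasp_force: 0.0
clock: 1.55
tool_pos: [0.4792, -0.0992, 0.2315]
tool_rot: [[0.974, 0.226, 0.001], [0.226, -0.974, 0.002], [0.002, -0.002, -1.0]]
ft_force: [-0.1, -1.2, -0.1]
width: 0.0854
grasp_force: 0.0
```

Run:
```python
from h import *
c=grab("wrist","pics/w1.png");np.savez("w1.npz",**c)
for a,ce,bb,l in blobs(red(c["frame"]),60):
    print(a,ce,bb,onz(c,ce,.012).round(4))
```

```text
(no output)
```

View pics/w1.png

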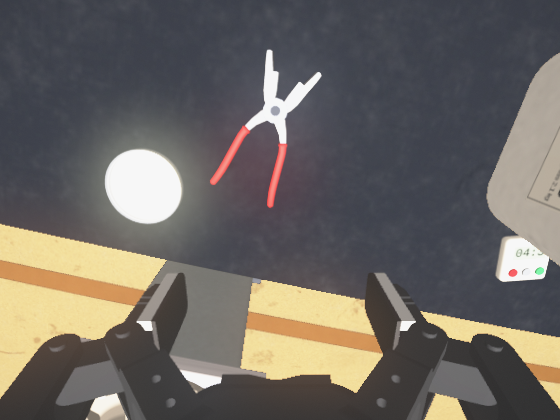

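Wrist: pivot at (275,111), handle ends (213,183) and (270,206), jaw tips (269,51) and (319,74); petri (143,187).

Run:
```python
from h import *
c=dict(np.load("w1.npz"));f=c["frame"]
def red2(f):
    h=cv2.cvtColor(f,cv2.COLOR_BGR2HSV);return cv2.inRange(h,(0,110,90),(6,255,255))|cv2.inRange(h,(174,110,90),(180,255,255))
for a,ce,bb,l in blobs(red2(f),60): print(a,ce,bb,onz(c,ce,.016).round(4))
for p in((275,111),(269,51),(319,74),(213,183),(270,206),(143,187)): print(p,onz(c,p,.014).round(4))
for n in("scene","side"):
    k=dict(np.load(n+"0.npz"))
    print(n,proj(k,onz(c,(275,111),.014)).round(1))
```

```text
507 [229.2 155.3] [210 125  40  60] [ 0.4948 -0.0421  0.016 ]
493 [275.8 175.3] [267 143  20  65] [ 0.4843 -0.0986  0.016 ]
(275, 111) [ 0.5532 -0.0817  0.014 ]
(269, 51) [ 0.6101 -0.0621  0.014 ]
(319, 74) [ 0.6004 -0.1184  0.014 ]
(213, 183) [ 0.4583 -0.0292  0.014 ]
(270, 206) [ 0.4459 -0.1004  0.014 ]
(143, 187) [0.4348 0.0509 0.014 ]
scene [[351.2 193.3]]
side [[328.8 305.9]]
```

Run:
```python
from h import *
a=dict(np.load("scene0.npz"));b=dict(np.load("side0.npz"))
for n,p,q in(("A",(251.7,193.3),(282.3,192.7)),("B",(255,184.3),(293,193)),("A2",(251.7,193.3),(293,193)),("B2",(255,184.3),(282.3,192.7)),("pawl",(244.9,178.4),(297.4,182.1)),("knob",(237.7,153.3),(292,145.5)),("spare",(203,181),(309,172))):
    X,r=tri([(a,p),(b,q)]);print(n,X.round(3),np.round(r,4))
for n,c in(("scene",a),("side",b)): print(n,-c["R"].T@c["t"])
```

```text
A [0.601 0.2   0.122] [0.0015 0.0015]
B [0.618 0.179 0.127] [0.0011 0.0011]
A2 [0.621 0.191 0.113] [0.0064 0.0064]
B2 [0.599 0.188 0.135] [0.0087 0.0087]
pawl [0.637 0.195 0.142] [0.0014 0.0014]
knob [0.627 0.215 0.228] [0.0047 0.0047]
spare [0.715 0.264 0.12 ] [0.0028 0.0028]
scene [0.01541476 0.5604811  0.70095564]
side [ 0.15328171 -0.56750606  0.62106129]
```

```bash
python3 steer.py '0.086 0.022 -0.038 -0.005 0;0.086 0.022 -0.038 -0.005 0;0.086 0.022 -0.038 -0.005 0;0.086 0.022 -0.038 -0.005 0;0.086 0.022 -0.038 -0.005 0'; python3 steer.py '0.086 0.022 -0.038 -0.005 0;0.086 0 0 0 -8;0.086 0 0 0 -8;0.086 0 0 0 -8;0.086 0 0 0 0'
python3 - <<'E'
from h import *
c=grab("wrist","pics/w2.png");np.savez("w2.npz",**c)
for a,ce,bb,l in blobs(orange(c["frame"]),30): print(a,ce,bb,onz(c,ce,.142).round(4))
E
```

```text
clock: 2.1
tool_pos: [0.5426, 0.1047, 0.2565]
tool_rot: [[0.976, 0.217, 0.0], [0.217, -0.976, -0.001], [-0.0, 0.001, -1.0]]
ft_force: [0.6, -0.4, -0.6]
width: 0.0853
grasp_force: 0.0
clock: 2.6
tool_pos: [0.5555, 0.1451, 0.261]
tool_rot: [[0.801, 0.598, -0.001], [0.598, -0.801, -0.0], [-0.001, -0.0, -1.0]]
ft_force: [0.4, 0.2, -0.3]
width: 0.0851
grasp_force: 0.0
148 [294.3  84.2] [283  79  20  11] [0.6427 0.1911 0.142 ]
107 [ 10.  206.1] [  0 202  22  10] [0.4128 0.3336 0.142 ]
100 [ 30.6 219. ] [ 24 212  16  16] [0.4127 0.3132 0.142 ]
33 [ 67.5 242. ] [ 60 235  15  14] [0.4123 0.276  0.142 ]
95 [286.4 371.7] [275 362  25  16] [0.4123 0.0226 0.142 ]
```

View pics/w2.png

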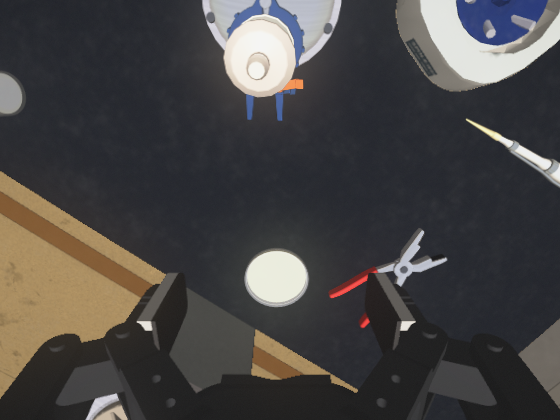

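Ears show at (249,108) and (280,108), tips at row 119; pawl (294,84); pliers pivot (404,269). Second wrist view, 80 mm to the side.

```bash
python3 steer.py '0.086 0 0.04 0 0;0.086 0 0.04 0 0;0.086 0 0 0 0'
python3 - <<'E'
from h import *
c=grab("wrist","pics/w3.png");np.savez("w3.npz",**c)
d=dict(np.load("w2.npz"))
o=[]
for k,x in((d,(230,60,310,140)),(c,(110,60,260,140))):
    f=k["frame"];m=blue(f);x0,y0,x1,y1=x
    s=m[y0:y1,x0:x1]
    for y in range(0,y1-y0,4):
        xs=np.where(s[y])[0]
        if len(xs): print(y+y0,[ (int(g[0]+x0),int(g[-1]+x0)) for g in np.split(xs,np.where(np.diff(xs)>2)[0]+1)])
    print()
    o.append(cv2.resize(f[y0-10:y1,x0-10:x1+30],None,fx=4,fy=4,interpolation=cv2.INTER_CUBIC))
w=max(i.shape[1] for i in o)
o=[cv2.copyMakeBorder(i,0,0,0,w-i.shape[1],cv2.BORDER_CONSTANT) for i in o]
cv2.imwrite("pics/w23.png",cv2.resize(np.vstack(o),None,fx=.8,fy=.8))
for a,ce,bb,l in blobs(orange(c["frame"]),30): print(a,ce,bb)
E
```

```text
clock: 2.95
tool_pos: [0.6056, 0.0758, 0.2607]
tool_rot: [[0.809, 0.587, -0.0], [0.587, -0.809, -0.002], [-0.001, 0.002, -1.0]]
ft_force: [0.5, -0.8, -0.3]
width: 0.0855
grasp_force: 0.0
92 [(289, 289)]
100 [(248, 250), (279, 281)]
104 [(248, 251), (277, 281)]
108 [(248, 251), (277, 281)]
112 [(248, 251), (277, 281)]
116 [(248, 250), (278, 281)]
120 [(279, 281)]

60 [(173, 178)]
64 [(170, 177), (180, 181)]
68 [(167, 175)]
72 [(163, 171)]
76 [(163, 164)]
80 [(162, 164)]
84 [(154, 154), (157, 160)]
88 [(152, 161)]
92 [(141, 142), (175, 178), (181, 185)]
96 [(138, 142), (166, 172)]
100 [(139, 143), (168, 173)]
104 [(140, 144), (168, 173)]
108 [(141, 144), (169, 174)]
112 [(142, 145), (171, 175)]
116 [(142, 146), (172, 176)]
120 [(173, 176)]

254 [176.5  84.5] [163  79  28  13]
264 [ 16.1 227. ] [  0 214  36  30]
43 [ 48.9 246. ] [ 44 242  13  11]
49 [ 70.3 260.1] [ 64 253  14  14]
37 [251.5 360.5] [243 357  17   8]
179 [270.  371.4] [256 363  31  16]
```

View pics/w23.png

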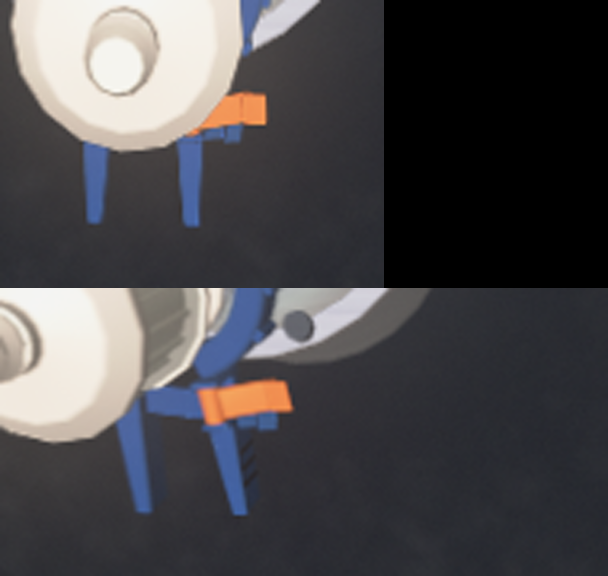

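Both views: ear tips at (249.7,119.4)/(280,120.3) and (145,120)/(175,120.6); pawl (294,84)/(176.5,84.5).

Run:
```python
from h import *
a=dict(np.load("w2.npz"));b=dict(np.load("w3.npz"));s=dict(np.load("scene0.npz"));d=dict(np.load("side0.npz"))
P={}
for n,p,q in(("Ltip",(249.7,119.4),(145,120)),("Rtip",(280,120.3),(175,120.6)),("Rup",(280,104),(171,104)),("Lup",(250,104),(142,104)),("knob",(257,66),None)):
    if q is None: continue
    X,r=tri([(a,p),(b,q)]);P[n]=X;print(n,X.round(4),np.round(r,4),proj(s,X).round(1),proj(d,X).round(1))
m=(P["Ltip"]+P["Rtip"])/2;e=P["Ltip"]-P["Rtip"];print("mid",m,np.linalg.norm(e),"axis deg from tips",np.degrees(np.arctan2(-e[0],e[1])))
e=P["Lup"]-P["Rup"];u=(P["Lup"]+P["Rup"])/2-m;print("axis along",np.degrees(np.arctan2(u[1],u[0])),u, np.degrees(np.arctan2(-e[0],e[1])))
for p in((404,269),): print(onz(a,p,.014))
```

```text
Ltip [0.5999 0.2038 0.1334] [0. 0.] [[250.5 190.8]] [[281.7 187.4]]
Rtip [0.6141 0.1833 0.1335] [0.0001 0.0001] [[254.6 184.1]] [[291.1 189.8]]
Rup [0.6244 0.1911 0.1389] [0. 0.] [[249.  181.2]] [[293.2 185.5]]
Lup [0.6103 0.2105 0.1374] [0.0003 0.0003] [[245.3 188.2]] [[284.1 183.9]]
mid [0.60699245 0.19351176 0.13345299] 0.024972814867781797 axis deg from tips 34.75798174752636
axis along 35.11364783117023 [0.0103751  0.00729544 0.00470034] 36.096620689492646
[ 0.55467895 -0.08098171  0.014     ]
```

```bash
python3 steer.py '0.086 -0.036 0.01 0.028 0;0.086 -0.036 0.01 0.028 0;0.086 -0.036 0.01 0.028 0;0.086 -0.036 0.01 0.028 0;0.086 -0.036 0.01 0.028 0' >/dev/null; python3 steer.py '0.086 0 0 0 8;0.086 0 0 0 8;0.086 0 0 0 8;0.086 0 0 0 8;0.086 0 0 0 8';python3 steer.py '0.086 0 0 0 6;0.086 0 0 0 0;0.086 0 0 0 0'
python3 - <<'E'
from h import *
a=dict(np.load("w1.npz"));b=dict(np.load("w2.npz"))
print(tri([(a,(275,111)),(b,(404,269))]))
c=grab("wrist","pics/w4.png");np.savez("w4.npz",**c)
g=state()["tool_pos"];print(g)
E
```

```text
clock: 4.0
tool_pos: [0.4884, -0.0653, 0.1215]
tool_rot: [[0.998, -0.068, 0.0], [-0.068, -0.998, 0.0], [0.0, -0.0, -1.0]]
ft_force: [-0.1, -0.2, 0.3]
width: 0.085
grasp_force: 0.0
clock: 4.3
tool_pos: [0.4886, -0.0652, 0.1215]
tool_rot: [[0.987, -0.161, 0.0], [-0.161, -0.987, -0.0], [0.0, -0.0, -1.0]]
ft_force: [-0.2, -0.5, 0.6]
width: 0.0852
grasp_force: 0.0
(array([ 0.55382675, -0.08180914,  0.01265227]), [0.0006286130344607642, 0.0006286130344610017])
[ 0.48858597 -0.06534551  0.12144968]
```

View pics/w4.png

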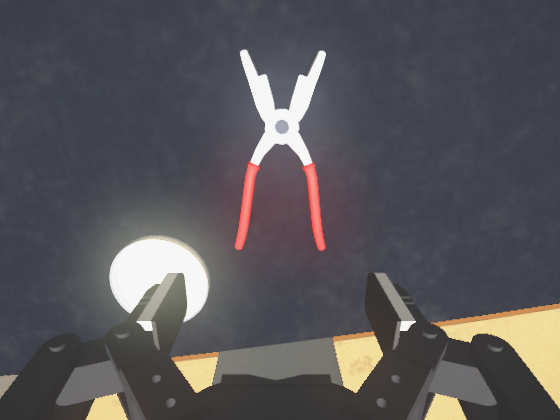

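Aligned view: pivot (282,127), handle ends (239,247)/(321,247), jaw tips (244,53)/(322,53).

Run:
```python
from h import *
c=dict(np.load("w4.npz"));s=state();R=np.array(s["tool_rot"]);t=np.array(s["tool_pos"])
h=cv2.cvtColor(c["frame"],cv2.COLOR_BGR2HSV);m=cv2.inRange(h,(0,110,90),(8,255,255))|cv2.inRange(h,(174,110,90),(180,255,255))
B=sorted(blobs(m,300),key=lambda b:b[1][0])
P=[onz(c,p,.014) for p in((282,127),(244,53),(322,53),(239,247),(321,247))]+[onz(c,b[1],.014) for b in B[:4]]
for p in P: print(p.round(4),(R.T@(p-t)).round(4))
x=(P[1]+P[2]-P[3]-P[4]);x/=np.linalg.norm(x);print(np.degrees(np.arctan2(x[1],x[0])),np.degrees(np.arctan2(R[1,0],R[0,0])))
g=P[0]-.066*x;print("delta tool",(R.T@(g-t)).round(4))
```

```text
[ 0.5535 -0.0813  0.014 ] [0.0666 0.0053 0.1075]
[ 0.6093 -0.0624  0.014 ] [ 0.1186 -0.0223  0.1075]
[ 0.6003 -0.1178  0.014 ] [0.1187 0.0338 0.1075]
[ 0.4594 -0.0288  0.014 ] [-0.0346 -0.0314  0.1074]
[ 0.448  -0.0992  0.014 ] [-0.0346  0.0399  0.1074]
[ 0.4957 -0.0419  0.014 ] [ 0.0032 -0.0242  0.1075]
[ 0.4857 -0.0981  0.014 ] [0.0023 0.0328 0.1074]
-9.795159177173698 -9.233473942318044
delta tool [0.0006 0.0047 0.1074]
```

```bash
python3 steer.py '0.086 0 0.0047 0.03 0.5;0.086 0.0006 0 0.03 0;0.086 0 0 0.03 0;0.086 0 0 0.024 0;0.086 0 0 0 0'; python3 steer.py '0.067 0 0 0 0;0.067 0 0 0 0;0.067 0 0 0 0;0.067 0 0 0 0'
python3 - <<'E'
from h import *
grab("wrist","pics/w5.png")
a=grab("side")["frame"][240:360,220:400];cv2.imwrite("pics/s5.png",cv2.resize(a,None,fx=4,fy=4,interpolation=cv2.INTER_CUBIC))
E
```

```text
clock: 4.85
tool_pos: [0.4866, -0.07, 0.0049]
tool_rot: [[0.985, -0.17, -0.005], [-0.17, -0.986, 0.001], [-0.005, -0.0, -1.0]]
ft_force: [-0.4, 0.4, -0.1]
width: 0.0854
grasp_force: 0.0
clock: 5.25
tool_pos: [0.4892, -0.0703, 0.0083]
tool_rot: [[0.985, -0.171, 0.002], [-0.171, -0.985, -0.0], [0.002, -0.0, -1.0]]
ft_force: [0.4, 1.6, 2.0]
width: 0.0671
grasp_force: 1.8
```

View pics/w5.png

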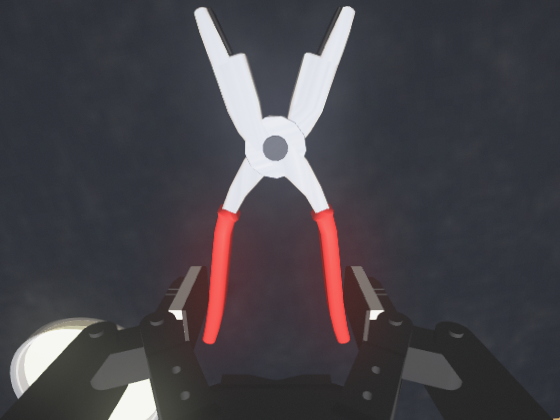

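Handles (215,290)/(332,290) sit between the pads, centred; pivot (275,148). Lower a bit and grip at 61 mm.

```bash
python3 steer.py '0.067 0 0 0.004 0;0.067 0 0 0.003 0;0.067 0 0 0 0'; python3 steer.py '0.064 0 0 0 0;0.062 0 0 0 0;0.061 0 0 0 0;0.061 0 0 0 0;0.061 0 0 0 0'
```

```text
clock: 5.65
tool_pos: [0.4905, -0.0705, 0.0014]
tool_rot: [[0.985, -0.171, 0.004], [-0.171, -0.985, -0.0], [0.004, -0.0, -1.0]]
ft_force: [4.1, -0.6, 11.0]
width: 0.067
grasp_force: 10.8
clock: 6.15
tool_pos: [0.4905, -0.0706, 0.002]
tool_rot: [[0.985, -0.171, 0.004], [-0.171, -0.985, -0.001], [0.004, -0.0, -1.0]]
ft_force: [-1.2, -1.4, 28.3]
width: 0.0616
grasp_force: 21.5
```

```bash
python3 steer.py '0.061 0 0 -0.003 0;0.061 0 0 0 0;0.061 0 0 0 0'; python3 steer.py '0.061 0 0 -0.01 0;0.061 0 0 -0.02 0;0.061 0 0 -0.02 0;0.061 0 0 0 0;0.061 0 0 0 0'
python3 - <<'E'
from h import *
c=grab("wrist","pics/w6.png");np.savez("w6.npz",**c)
a=grab("side");np.savez("s6.npz",**a);b=grab("scene");np.savez("c6.npz",**b)
o=[cv2.resize(a["frame"][230:350,220:400],(400,267)),cv2.resize(b["frame"][140:260,290:470],(400,267)),cv2.resize(c["frame"],(400,300))]
z=np.zeros((300,400,3),np.uint8)
cv2.imwrite("pics/m6.png",np.vstack([np.hstack(o[:2]),np.hstack([o[2],z])]))
E
```

```text
clock: 6.45
tool_pos: [0.4883, -0.0703, 0.0033]
tool_rot: [[0.985, -0.171, -0.0], [-0.171, -0.985, 0.0], [-0.0, 0.0, -1.0]]
ft_force: [0.6, 0.1, -1.2]
width: 0.061
grasp_force: 9.2
clock: 6.95
tool_pos: [0.4886, -0.0704, 0.0538]
tool_rot: [[0.985, -0.171, 0.001], [-0.171, -0.985, -0.0], [0.001, -0.0, -1.0]]
ft_force: [-0.0, -0.2, -1.9]
width: 0.0608
grasp_force: 9.1
```

View pics/m6.png

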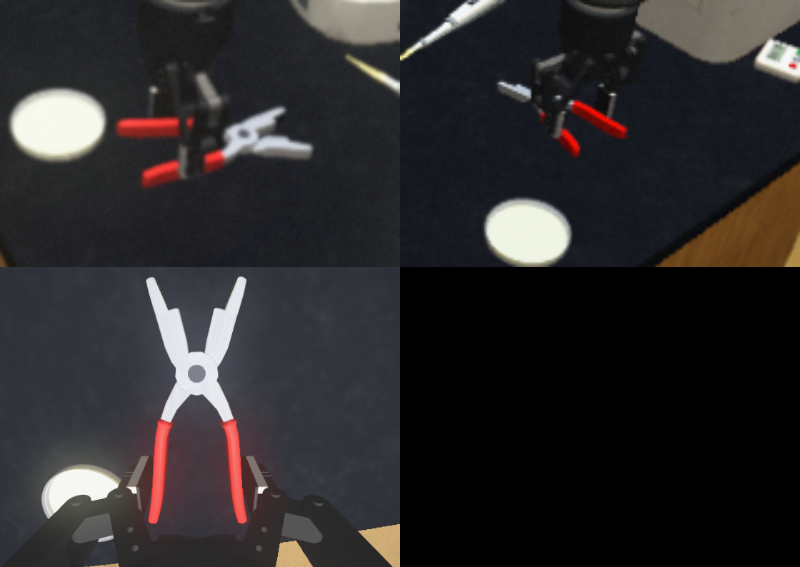

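Pliers are held level-looking; jaw tips in the wrist picture at about (213,17)/(337,17), pivot (276,150); side pivot (330.7,289), tips (347.4,279)/(360,298).

Run:
```python
from h import *
c=dict(np.load("w6.npz"));s=dict(np.load("s6.npz"));b=dict(np.load("c6.npz"))
st=state();R=np.array(st["tool_rot"]);t=np.array(st["tool_pos"])
f=c["frame"];g=f.min(axis=2)
for y in(14,16,18,20,24,30,40,60):
    xs=np.where(g[y]>120)[0];xs=xs[(xs>150)&(xs<420)]
    if len(xs): print(y,[(int(q[0]),int(q[-1])) for q in np.split(xs,np.where(np.diff(xs)>2)[0]+1)])
for n,p,q in(("pivot",(275.8,149.8),(330.7,289)),("L",(212.8,18),(347.4,279)),("R",(337.4,18),(360,298))):
    X,r=tri([(c,p),(s,q)]);print(n,X.round(4),np.round(r,4),"tool",(R.T@(X-t)).round(4),"plane",(R.T@(onz(c,p,t[2]+.0107)-t)).round(4))
# metal mask in side, projections
for z in(0.004,.0107):
    X=t+R@np.array([.066,0,-z]);print(proj(s,X),proj(b,X))
```

```text
14 [(210, 214), (333, 340)]
16 [(206, 216), (332, 343)]
18 [(205, 217), (332, 344)]
20 [(205, 217), (331, 344)]
24 [(206, 219), (329, 343)]
30 [(207, 222), (326, 342)]
40 [(210, 226), (322, 340)]
60 [(215, 250), (299, 334)]
pivot [ 0.5525 -0.0822  0.0598] [0.0001 0.0001] tool [ 0.0656  0.0007 -0.0071] plane [ 0.0662  0.0008 -0.0108]
L [ 0.6079 -0.0653  0.0503] [0.001 0.001] tool [ 0.1173 -0.0254  0.0023] plane [ 0.1151 -0.0227 -0.0108]
R [ 0.6004 -0.1167  0.045 ] [0.0008 0.0008] tool [0.1187 0.0266 0.0077] plane [ 0.1151  0.0237 -0.0108]
[[330.60087699 289.91942924]] [[353.19496412 180.87654422]]
[[330.91540736 287.33838188]] [[353.50785283 178.85052805]]
```

Jaw tips seem to hang lower than the pivot. I'll lower to the bench to level the pliers, take a flat reference, then lift slowly and compare.

```bash
cat > jaw.py <<'E'
from h import *
def jaw(fn=None):
    c=grab("wrist",fn);f=c["frame"];g=f.min(axis=2);m=((g>120)*255).astype(np.uint8);m[:, :150]=0;m[:,420:]=0;m[215:]=0
    h=cv2.cvtColor(f,cv2.COLOR_BGR2HSV);r=cv2.inRange(h,(0,110,90),(8,255,255))|cv2.inRange(h,(174,110,90),(180,255,255));r[:180]=0;r[:,:150]=0;r[:,420:]=0
    ys,xs=np.where(m[:60]);L=xs<278
    o={"tipsTop":(int(ys[L].min()),int(ys[~L].min())),"outer":(int(xs.min()),int(xs.max()))}
    yr,xr=np.where(r);o["redRows"]=(int(yr.min()),int(yr.max()));e=yr>yr.max()-8;o["redEndCols"]=(int(xr[e].min()),int(xr[e].max()))
    d=cv2.inRange(f,(60,60,60),(150,140,140));d[:100]=0;d[200:]=0;d[:,255:]=d[:,255:]
    d[:,:262]=0;d[:,292:]=0
    b=sorted(blobs(d,60),key=lambda b:-b[0]);o["pivot"]=b[0][1].tolist() if b else None;return o,c
if __name__=="__main__":
    import sys
    print(jaw(sys.argv[1])[0])
E
python3 jaw.py pics/j0.png
python3 steer.py '0.061 0 0 0.015 0;0.061 0 0 0.015 0;0.061 0 0 0.01 0;0.061 0 0 0.005 0;0.061 0 0 0.004 0'; python3 jaw.py pics/j1.png; python3 steer.py '0.061 0 0 0.001 0;0.061 0 0 0 0'; python3 jaw.py pics/j2.png
```

```text
{'tipsTop': (15, 14), 'outer': (205, 344), 'redRows': (210, 359), 'redEndCols': (207, 345), 'pivot': [276.1, 189.5]}
clock: 7.65
tool_pos: [0.4883, -0.0702, 0.0039]
tool_rot: [[0.985, -0.171, -0.001], [-0.171, -0.985, 0.0], [-0.001, -0.0, -1.0]]
ft_force: [-0.8, -0.4, 0.0]
width: 0.0612
grasp_force: 9.1
{'tipsTop': (4, 3), 'outer': (198, 351), 'redRows': (210, 355), 'redEndCols': (208, 344), 'pivot': [275.9, 190.5]}
clock: 7.9
tool_pos: [0.4887, -0.0703, 0.0036]
tool_rot: [[0.985, -0.171, 0.0], [-0.171, -0.985, -0.0], [0.0, -0.0, -1.0]]
ft_force: [0.2, -0.9, -0.2]
width: 0.0611
grasp_force: 9.1
{'tipsTop': (3, 2), 'outer': (197, 351), 'redRows': (210, 355), 'redEndCols': (208, 344), 'pivot': [275.9, 190.5]}
```

```bash
python3 steer.py '0.0605 0 0 -0.004 0;0.0605 0 0 -0.006 0;0.0605 0 0 -0.008 0;0.0605 0 0 -0.008 0;0.0605 0 0 0 0'; python3 jaw.py pics/j3.png;  python3 steer.py '0.0605 0 0 -0.01 0;0.0605 0 0 -0.01 0;0.0605 0 0 -0.01 0;0.0605 0 0 -0.01 0;0.0605 0 0 -0.005 0'; python3 jaw.py pics/j4.png
```

```text
clock: 8.45
tool_pos: [0.4893, -0.0704, 0.0307]
tool_rot: [[0.985, -0.171, 0.002], [-0.171, -0.985, -0.0], [0.002, -0.0, -1.0]]
ft_force: [0.1, -0.1, -0.4]
width: 0.0608
grasp_force: 9.1
{'tipsTop': (14, 13), 'outer': (205, 343), 'redRows': (210, 359), 'redEndCols': (208, 345), 'pivot': [276.1, 189.4]}
clock: 9.0
tool_pos: [0.489, -0.0703, 0.0757]
tool_rot: [[0.985, -0.171, 0.001], [-0.171, -0.985, -0.0], [0.001, -0.0, -1.0]]
ft_force: [0.0, 0.4, -1.7]
width: 0.0605
grasp_force: 9.1
{'tipsTop': (15, 14), 'outer': (205, 343), 'redRows': (210, 359), 'redEndCols': (208, 345), 'pivot': [276.1, 189.5]}
```

Droop is small and stable (tips ~14 mm lower, about 6.5°), which the ear height tolerates. Moving to the stand-off before the ears.

```bash
python3 steer.py '0.0605 -0.003 -0.014 -0.01 0;0.0605 -0.007 -0.026 -0.0105 0;0.0605 -0.007 -0.028 -0.0105 0;0.0605 -0.007 -0.028 -0.0105 0;0.0605 -0.007 -0.028 -0.0105 0'; python3 steer.py '0.0605 -0.007 -0.028 -0.01 0;0.0605 -0.003 -0.0165 0 -4;0.0605 0 0 0 -6;0.0605 0 0 0 -6;0.0605 0 0 0 -6';python3 steer.py '0.0605 0 0 0 -6;0.0605 0 0 0 -6;0.0605 0 0 0 -6;0.0605 0 0 0 -5;0.0605 0 0 0 0'; python3 jaw.py pics/j5.png
```

```text
clock: 9.55
tool_pos: [0.4786, 0.0592, 0.127]
tool_rot: [[0.985, -0.171, -0.0], [-0.171, -0.985, 0.0], [-0.0, -0.0, -1.0]]
ft_force: [0.1, -0.6, -1.3]
width: 0.0607
grasp_force: 9.1
clock: 10.05
tool_pos: [0.4766, 0.103, 0.1359]
tool_rot: [[0.976, 0.218, -0.001], [0.218, -0.976, -0.0], [-0.001, 0.0, -1.0]]
ft_force: [0.6, -0.9, -0.7]
width: 0.0607
grasp_force: 9.1
clock: 10.55
tool_pos: [0.4766, 0.1027, 0.1359]
tool_rot: [[0.815, 0.579, -0.001], [0.579, -0.815, 0.0], [-0.001, -0.001, -1.0]]
ft_force: [0.6, 0.5, -1.1]
width: 0.0607
grasp_force: 9.1
{'tipsTop': (15, 14), 'outer': (205, 343), 'redRows': (211, 359), 'redEndCols': (208, 345), 'pivot': [276.1, 189.4]}
```

```bash
python3 steer.py '0.0605 0.008 0 -0.002 0;0.0605 0.01 0.0008 0 0;0.0605 0.01 0 0 0;0.0605 0.007 0 0 0;0.0605 0 0 0 0'; python3 jaw.py pics/j6.png
cat > mouth.py <<'E'
from h import *
import sys
f=cv2.imread(sys.argv[1]);m=blue(f);g=(f.min(axis=2)>120)
R=lambda v:[(int(q[0]),int(q[-1])) for q in np.split(v,np.where(np.diff(v)>2)[0]+1) if len(q)>1] if len(v) else []
for y in range(0,110,6):
    b=np.where(m[y])[0];w=np.where(g[y])[0];w=w[(w>150)&(w<420)];print(y,"B",R(b[(b>180)&(b<380)]),"W",R(w))
E
python3 mouth.py pics/j6.png
```

```text
clock: 11.1
tool_pos: [0.5068, 0.1233, 0.1382]
tool_rot: [[0.817, 0.576, 0.0], [0.576, -0.817, 0.001], [0.0, -0.001, -1.0]]
ft_force: [-0.2, -0.1, -1.2]
width: 0.0607
grasp_force: 9.1
{'tipsTop': (15, 14), 'outer': (205, 343), 'redRows': (210, 359), 'redEndCols': (208, 345), 'pivot': [276.1, 189.4]}
0 B [(238, 246), (298, 307)] W []
6 B [(242, 244), (301, 305)] W []
12 B [] W []
18 B [] W [(205, 217), (331, 343)]
24 B [] W [(206, 220), (328, 342)]
30 B [] W [(208, 222), (326, 341)]
36 B [] W [(209, 225), (323, 340)]
42 B [] W [(211, 228), (321, 338)]
48 B [] W [(212, 230), (318, 336)]
54 B [] W [(214, 232), (316, 335)]
60 B [] W [(216, 250), (299, 333)]
66 B [] W [(218, 252), (297, 331)]
72 B [] W [(219, 253), (296, 329)]
78 B [] W [(221, 255), (294, 328)]
84 B [] W [(223, 256), (293, 326)]
90 B [] W [(225, 258), (292, 324)]
96 B [] W [(226, 259), (290, 323)]
102 B [] W [(228, 261), (289, 321)]
108 B [] W [(230, 262), (288, 319)]
```

```bash
python3 mouth.py pics/j2.png | head -12
python3 - <<'E'
from h import *
# where ear tips appear now in side/scene, and jaw mid predicted
s=grab("side","pics/sd7.png");b=grab("scene","pics/sc7.png")
st=state();R=np.array(st["tool_rot"]);t=np.array(st["tool_pos"])
for n,c,sl in(("side",s,(slice(165,215),slice(255,320))),("scene",b,(slice(160,220),slice(225,300)))):
    cv2.imwrite(f"pics/{n}7c.png",cv2.resize(c["frame"][sl],None,fx=6,fy=6,interpolation=cv2.INTER_CUBIC))
o=[cv2.imread("pics/side7c.png"),cv2.imread("pics/scene7c.png")]
h=max(i.shape[0] for i in o);o=[cv2.copyMakeBorder(i,0,h-i.shape[0],0,0,cv2.BORDER_CONSTANT) for i in o]
cv2.imwrite("pics/m7.png",cv2.resize(np.hstack(o),None,fx=.93,fy=.93))
for x in(.106,.116,.125):
  for z in(.0046,-.009):
    for y in(-.023,.023): 
        X=t+R@np.array([x,y,z]);print(x,y,z,proj(s,X)[0].round(1),proj(b,X)[0].round(1))
E
```

```text
0 B [] W []
6 B [] W [(199, 210), (337, 350)]
12 B [] W [(198, 213), (335, 350)]
18 B [] W [(200, 215), (333, 348)]
24 B [] W [(201, 218), (330, 347)]
30 B [] W [(203, 221), (327, 346)]
36 B [] W [(205, 223), (325, 344)]
42 B [] W [(207, 226), (322, 342)]
48 B [] W [(208, 228), (320, 341)]
54 B [] W [(210, 231), (234, 248), (301, 339)]
60 B [] W [(212, 249), (299, 337)]
66 B [] W [(214, 251), (298, 335)]
0.106 -0.023 0.0046 [274.5 189.5] [256.4 195.3]
0.106 0.023 0.0046 [292.  194.1] [263.6 182.8]
0.106 -0.023 -0.009 [274.6 184.5] [256.2 190.5]
0.106 0.023 -0.009 [292.3 189. ] [263.4 178.1]
0.116 -0.023 0.0046 [276.3 187.7] [252.2 194.4]
0.116 0.023 0.0046 [293.8 192.3] [259.4 182. ]
0.116 -0.023 -0.009 [276.5 182.7] [251.9 189.6]
0.116 0.023 -0.009 [294.  187.2] [259.2 177.3]
0.125 -0.023 0.0046 [278.  186.2] [248.3 193.6]
0.125 0.023 0.0046 [295.3 190.6] [255.7 181.2]
0.125 -0.023 -0.009 [278.1 181.2] [248.  188.8]
0.125 0.023 -0.009 [295.6 185.6] [255.5 176.5]
```

View pics/m7.png

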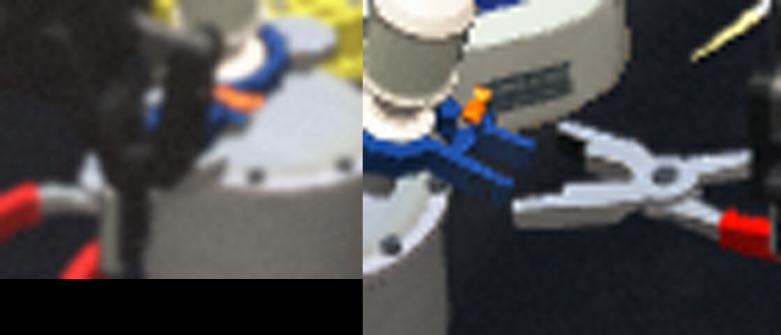

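Scene crop: jaw tips stand just ahead of the ears, ears centred in the mouth (left jaw tip ≈ scene (252,198), left ear end ≈ (250,195)); jaws about 2 mm low. Advance 16 mm and raise 2 mm.

```bash
python3 steer.py '0.0605 0.004 0 -0.002 0;0.0605 0.006 0 0 0;0.0605 0.006 0 0 0;0.0605 0 0 0 0'; python3 jaw.py pics/j8.png;python3 mouth.py pics/j8.png | head -12
```

```text
clock: 11.65
tool_pos: [0.5198, 0.1321, 0.1404]
tool_rot: [[0.817, 0.576, 0.0], [0.576, -0.817, 0.001], [0.001, -0.0, -1.0]]
ft_force: [-0.1, 0.3, -0.7]
width: 0.0605
grasp_force: 9.1
{'tipsTop': (15, 14), 'outer': (205, 343), 'redRows': (210, 359), 'redEndCols': (208, 344), 'pivot': [276.1, 189.4]}
0 B [(236, 250), (294, 308)] W []
6 B [(237, 249), (294, 307)] W []
12 B [(237, 249), (295, 307)] W []
18 B [(237, 249), (295, 306)] W [(206, 217), (331, 343)]
24 B [(238, 248), (295, 306)] W [(206, 220), (328, 342)]
30 B [(238, 248), (296, 306)] W [(208, 222), (326, 341)]
36 B [(239, 247), (296, 305)] W [(209, 225), (323, 340)]
42 B [(239, 247), (297, 305)] W [(211, 228), (321, 338)]
48 B [(243, 245), (299, 302)] W [(212, 230), (318, 336)]
54 B [] W [(214, 232), (316, 335)]
60 B [] W [(216, 250), (299, 333)]
66 B [] W [(218, 252), (297, 331)]
```

```bash
python3 steer.py '0.058 -0.0005 0 -0.0003 0;0.056 -0.0005 0 -0.0003 0;0.054 -0.0005 0 -0.0003 0;0.052 -0.0005 0 -0.0003 0;0.052 0 0 0 0'; python3 jaw.py pics/j9.png;python3 mouth.py pics/j9.png | head -12
```

```text
clock: 12.2
tool_pos: [0.5174, 0.1302, 0.1416]
tool_rot: [[0.818, 0.576, 0.0], [0.576, -0.818, -0.0], [0.0, 0.0, -1.0]]
ft_force: [0.2, 0.2, -0.7]
width: 0.052
grasp_force: 9.5
{'tipsTop': (6, 5), 'outer': (212, 336), 'redRows': (209, 356), 'redEndCols': (220, 332), 'pivot': [275.9, 187.9]}
0 B [(237, 249), (294, 307)] W []
6 B [(237, 249), (295, 307)] W [(217, 221), (325, 332)]
12 B [(238, 249), (295, 306)] W [(212, 225), (322, 335)]
18 B [(238, 248), (295, 306)] W [(213, 227), (320, 335)]
24 B [(239, 248), (296, 305)] W [(214, 229), (318, 334)]
30 B [(239, 248), (296, 305)] W [(215, 231), (316, 333)]
36 B [(240, 247), (297, 305)] W [(217, 234), (314, 331)]
42 B [] W [(218, 236), (312, 330)]
48 B [] W [(219, 238), (310, 329)]
54 B [] W [(221, 255), (293, 327)]
60 B [] W [(222, 256), (292, 326)]
66 B [] W [(224, 257), (291, 324)]
```

```bash
python3 steer.py '0.0505 -0.0005 0 -0.0003 0;0.049 -0.0005 0 -0.0003 0;0.0475 -0.0005 0 -0.0003 0;0.046 -0.0005 0 -0.0003 0;0.046 0 0 0 0'; python3 jaw.py pics/j10.png;python3 mouth.py pics/j10.png | head -11
```

```text
clock: 12.75
tool_pos: [0.5158, 0.1292, 0.1428]
tool_rot: [[0.818, 0.576, 0.0], [0.576, -0.818, 0.0], [0.0, -0.0, -1.0]]
ft_force: [0.0, 0.3, -1.7]
width: 0.0461
grasp_force: 11.4
{'tipsTop': (2, 1), 'outer': (217, 330), 'redRows': (208, 354), 'redEndCols': (228, 324), 'pivot': [275.9, 187.2]}
0 B [(240, 252), (294, 307)] W []
6 B [(241, 252), (295, 306)] W [(217, 229), (317, 330)]
12 B [(241, 252), (295, 306)] W [(218, 231), (315, 330)]
18 B [(242, 251), (296, 305)] W [(219, 233), (314, 329)]
24 B [(242, 251), (296, 305)] W [(220, 235), (312, 328)]
30 B [(243, 251), (297, 305)] W [(221, 237), (310, 327)]
36 B [(244, 250), (299, 302)] W [(222, 239), (308, 326)]
42 B [] W [(223, 241), (307, 325)]
48 B [] W [(224, 243), (292, 298), (305, 324)]
54 B [] W [(225, 259), (289, 322)]
60 B [] W [(226, 260), (288, 321)]
```

```bash
python3 steer.py '0.045 -0.0003 0 -0.0002 0;0.044 -0.0003 0 -0.0002 0;0.044 0 0 0 0';python3 steer.py '0.043 -0.0003 0 -0.0002 0;0.042 -0.0003 0 -0.0002 0;0.042 0 0 0 0'; python3 jaw.py pics/j11.png;python3 mouth.py pics/j11.png | head -11
```

```text
clock: 13.1
tool_pos: [0.5153, 0.1288, 0.1432]
tool_rot: [[0.818, 0.576, 0.0], [0.576, -0.818, 0.0], [0.0, 0.0, -1.0]]
ft_force: [-0.9, 0.8, -0.9]
width: 0.044
grasp_force: 13.0
clock: 13.4
tool_pos: [0.5149, 0.1285, 0.1436]
tool_rot: [[0.818, 0.576, 0.0], [0.576, -0.818, 0.0], [0.0, 0.0, -1.0]]
ft_force: [-0.5, -0.1, -0.9]
width: 0.0423
grasp_force: 14.1
{'tipsTop': (0, 0), 'outer': (221, 326), 'redRows': (207, 354), 'redEndCols': (235, 318), 'pivot': [275.8, 186.8]}
0 B [(243, 254), (292, 303)] W [(224, 232), (314, 324)]
6 B [(243, 254), (292, 303)] W [(221, 234), (312, 325)]
12 B [(244, 254), (293, 303)] W [(222, 236), (310, 325)]
18 B [(245, 254), (293, 302)] W [(223, 237), (309, 324)]
24 B [(245, 253), (293, 302)] W [(223, 239), (307, 324)]
30 B [(246, 253), (294, 301)] W [(224, 241), (306, 323)]
36 B [] W [(225, 243), (305, 322)]
42 B [] W [(226, 244), (303, 321)]
48 B [] W [(227, 260), (287, 320)]
54 B [] W [(228, 261), (286, 319)]
60 B [] W [(229, 262), (286, 318)]
```

```bash
python3 steer.py '0.041 -0.0003 0 -0.0002 0;0.04 -0.0003 0 -0.0002 0;0.04 0 0 0 0' | tail -3;python3 steer.py '0.039 -0.0003 0 -0.0002 0;0.038 -0.0003 0 -0.0002 0;0.038 0 0 0 0'|tail -3;python3 steer.py '0.037 -0.0003 0 -0.0002 0;0.036 -0.0003 0 -0.0002 0;0.036 0 0 0 0'; python3 jaw.py pics/j12.png;python3 mouth.py pics/j12.png | head -10
```

```text
ft_force: [0.1, 0.5, -0.9]
width: 0.0404
grasp_force: 13.6
ft_force: [-0.5, 0.4, -0.4]
width: 0.0383
grasp_force: 12.7
clock: 14.35
tool_pos: [0.5135, 0.1275, 0.1449]
tool_rot: [[0.818, 0.576, 0.0], [0.576, -0.818, 0.0], [0.001, 0.0, -1.0]]
ft_force: [0.5, 0.5, -1.1]
width: 0.0361
grasp_force: 14.0
{'tipsTop': (0, 0), 'outer': (227, 318), 'redRows': (207, 353), 'redEndCols': (245, 308), 'pivot': [275.6, 186.4]}
0 B [(248, 259), (287, 298)] W [(227, 239), (306, 318)]
6 B [(248, 259), (287, 297)] W [(228, 241), (304, 318)]
12 B [(249, 258), (287, 297)] W [(228, 242), (303, 318)]
18 B [(250, 258), (288, 296)] W [(228, 244), (302, 318)]
24 B [(250, 258), (288, 296)] W [(229, 245), (301, 317)]
30 B [(251, 257), (288, 295)] W [(230, 247), (300, 316)]
36 B [] W [(230, 248), (298, 316)]
42 B [] W [(231, 249), (297, 315)]
48 B [] W [(232, 265), (282, 314)]
54 B [] W [(233, 265), (281, 314)]
```

```bash
for i in 1; do python3 steer.py '0.035 0 0 -0.0002 0;0.034 0 0 -0.0002 0;0.034 0 0 0 0' | tail -3; done;python3 steer.py '0.033 0 0 -0.0002 0;0.032 -0.0003 0 -0.0002 0;0.032 0 0 0 0'|tail -3;python3 steer.py '0.031 0 0 -0.0002 0;0.03 -0.0003 0 -0.0002 0;0.03 0 0 0 0'; python3 jaw.py pics/j13.png;python3 mouth.py pics/j13.png | head -10
```

```text
ft_force: [-1.5, 0.5, -1.3]
width: 0.0347
grasp_force: 16.0
ft_force: [-2.3, -0.7, -0.3]
width: 0.0323
grasp_force: 17.3
clock: 15.3
tool_pos: [0.5128, 0.127, 0.146]
tool_rot: [[0.818, 0.576, -0.0], [0.576, -0.818, -0.0], [-0.0, 0.0, -1.0]]
ft_force: [-4.2, -2.0, -0.8]
width: 0.0304
grasp_force: 16.5
{'tipsTop': (0, 0), 'outer': (234, 311), 'redRows': (207, 352), 'redEndCols': (255, 299), 'pivot': [275.5, 186.5]}
0 B [(252, 263), (282, 293)] W [(234, 246), (298, 311)]
6 B [(253, 262), (282, 292)] W [(234, 247), (297, 311)]
12 B [(253, 262), (282, 291)] W [(234, 248), (296, 311)]
18 B [(254, 262), (282, 290)] W [(234, 249), (296, 311)]
24 B [(255, 262), (282, 289)] W [(234, 251), (295, 311)]
30 B [(258, 260), (285, 289)] W [(234, 252), (294, 310)]
36 B [] W [(235, 253), (293, 310)]
42 B [] W [(236, 265), (280, 310)]
48 B [] W [(236, 269), (277, 309)]
54 B [] W [(237, 269), (277, 309)]
```

```bash
python3 steer.py '0.0295 -0.0005 0 -0.0002 0;0.029 -0.0005 0 0 0;0.029 0 0 0 0' | tail -3;python3 steer.py '0.0285 -0.0005 0 -0.0002 0;0.028 0 0 0 0;0.028 0 0 0 0'|tail -3;python3 steer.py '0.0275 -0.0005 0 -0.0002 0;0.027 0 0 0 0;0.027 0 0 0 0'; python3 jaw.py pics/j14.png;python3 mouth.py pics/j14.png | head -10
```

```text
ft_force: [-0.2, 0.5, -0.8]
width: 0.0294
grasp_force: 16.8
ft_force: [-0.0, 0.3, -1.1]
width: 0.0285
grasp_force: 12.9
clock: 16.25
tool_pos: [0.5113, 0.1259, 0.1466]
tool_rot: [[0.818, 0.576, 0.0], [0.576, -0.818, 0.0], [0.0, -0.0, -1.0]]
ft_force: [-0.7, 0.2, -0.3]
width: 0.0274
grasp_force: 13.0
{'tipsTop': (0, 0), 'outer': (236, 308), 'redRows': (207, 352), 'redEndCols': (260, 294), 'pivot': [275.2, 186.6]}
0 B [(255, 265), (279, 289)] W [(237, 250), (294, 307)]
6 B [(256, 265), (279, 288)] W [(237, 251), (294, 308)]
12 B [(257, 265), (279, 288)] W [(236, 252), (293, 308)]
18 B [(258, 265), (279, 287)] W [(237, 253), (292, 308)]
24 B [(259, 265), (280, 286)] W [(237, 254), (291, 308)]
30 B [] W [(237, 255), (290, 307)]
36 B [] W [(238, 255), (290, 307)]
42 B [] W [(238, 270), (275, 307)]
48 B [] W [(238, 271), (275, 307)]
54 B [] W [(239, 271), (275, 307)]
```

```bash
python3 steer.py '0.0265 -0.0002 0 0 0;0.026 0 0 0 0;0.026 0 0 0 0' | tail -3;python3 steer.py '0.0255 -0.0002 0 0 0;0.025 0 0 0 0;0.025 0 0 0 0'|tail -3; python3 jaw.py pics/j15.png;python3 mouth.py pics/j15.png | head -5
```

```text
ft_force: [-0.6, -0.1, -0.9]
width: 0.0265
grasp_force: 15.4
ft_force: [0.1, 0.8, -1.0]
width: 0.0252
grasp_force: 16.6
{'tipsTop': (0, 0), 'outer': (238, 307), 'redRows': (207, 351), 'redEndCols': (262, 292), 'pivot': [275.1, 186.7]}
0 B [(257, 266), (278, 288)] W [(239, 252), (293, 306)]
6 B [(258, 266), (278, 287)] W [(238, 253), (292, 306)]
12 B [(259, 266), (278, 286)] W [(238, 254), (292, 307)]
18 B [(260, 266), (278, 286)] W [(238, 255), (291, 307)]
24 B [(261, 266), (279, 285)] W [(239, 255), (290, 306)]
```

```bash
python3 steer.py '0.0245 0 0 0 0;0.0245 0 0 0 0;0.0245 0 0 0 0' | tail -3;python3 steer.py '0.024 0 0 0 0;0.024 0 0 0 0;0.024 0 0 0 0'|tail -3;python3 steer.py '0.0235 0 0 0 0;0.0235 0 0 0 0;0.0235 0 0 0 0'|tail -3;python3 jaw.py pics/j16.png;python3 mouth.py pics/j16.png | head -5
```

```text
ft_force: [-0.1, 1.1, -0.2]
width: 0.0245
grasp_force: 16.9
ft_force: [-0.6, -1.3, 0.3]
width: 0.024
grasp_force: 17.4
ft_force: [-2.1, -0.5, -1.4]
width: 0.0239
grasp_force: 18.2
{'tipsTop': (0, 0), 'outer': (239, 305), 'redRows': (206, 351), 'redEndCols': (265, 289), 'pivot': [274.9, 186.8]}
0 B [(258, 267), (276, 286)] W [(239, 253), (291, 304)]
6 B [(259, 267), (276, 285)] W [(239, 254), (290, 305)]
12 B [(260, 267), (276, 284)] W [(239, 254), (290, 305)]
18 B [(260, 267), (276, 284)] W [(239, 255), (289, 305)]
24 B [(262, 267), (277, 283)] W [(239, 256), (288, 305)]
```

```bash
python3 steer.py '0.023 0 0 0 0;0.023 0 0 0 0;0.023 0 0 0 0' | tail -3;python3 steer.py '0.0225 0 0 0 0;0.0225 0 0 0 0;0.0225 0 0 0 0'|tail -3;python3 steer.py '0.022 0 0 0 0;0.022 0 0 0 0;0.022 0 0 0 0'|tail -3;python3 jaw.py pics/j17.png;python3 mouth.py pics/j17.png | head -5
```

```text
ft_force: [-2.2, -1.1, -1.1]
width: 0.0231
grasp_force: 19.6
ft_force: [-4.0, -2.3, -0.4]
width: 0.0231
grasp_force: 21.0
ft_force: [-4.2, -2.1, -0.2]
width: 0.0226
grasp_force: 25.3
{'tipsTop': (0, 0), 'outer': (240, 304), 'redRows': (207, 350), 'redEndCols': (266, 288), 'pivot': [274.8, 187.0]}
0 B [(259, 268), (275, 285)] W [(240, 254), (290, 303)]
6 B [(259, 268), (275, 284)] W [(240, 255), (290, 304)]
12 B [(260, 268), (275, 284)] W [(240, 255), (289, 304)]
18 B [(261, 268), (275, 283)] W [(240, 256), (288, 304)]
24 B [(262, 267), (276, 282)] W [(240, 257), (288, 304)]
```

Force rises steeply (25 N): at the stop. Opening slowly and checking the ears stay shut.

```bash
python3 steer.py '0.025 0 0 0 0;0.028 0 0 0 0;0.031 0 0 0.0005 0;0.034 0 0 0.0005 0;0.034 0 0 0 0' | tail -3;python3 jaw.py pics/j18.png;python3 mouth.py pics/j18.png | head -6;python3 steer.py '0.038 0 0 0.0005 0;0.042 0 0 0.0005 0;0.046 0 0 0.0005 0;0.05 0 0 0.0005 0;0.05 0 0 0 0' | tail -3;python3 jaw.py pics/j19.png;python3 mouth.py pics/j19.png | head -8
```

```text
ft_force: [0.9, 0.1, -0.4]
width: 0.0344
grasp_force: 12.6
{'tipsTop': (0, 0), 'outer': (231, 316), 'redRows': (208, 352), 'redEndCols': (248, 304), 'pivot': [275.7, 186.4]}
0 B [(255, 265), (278, 288)] W [(231, 243), (303, 316)]
6 B [(256, 265), (278, 288)] W [(231, 244), (302, 316)]
12 B [(256, 265), (278, 287)] W [(231, 246), (301, 316)]
18 B [(257, 264), (278, 286)] W [(231, 247), (300, 316)]
24 B [(258, 264), (279, 286)] W [(232, 248), (299, 315)]
30 B [] W [(232, 250), (298, 315)]
ft_force: [0.1, -0.3, -1.2]
width: 0.0502
grasp_force: 9.5
{'tipsTop': (5, 4), 'outer': (214, 333), 'redRows': (209, 356), 'redEndCols': (223, 329), 'pivot': [275.9, 187.6]}
0 B [(254, 265), (278, 288)] W []
6 B [(255, 265), (278, 288)] W [(217, 225), (322, 332)]
12 B [(256, 265), (278, 287)] W [(214, 227), (320, 333)]
18 B [(257, 265), (278, 286)] W [(215, 229), (318, 332)]
24 B [] W [(216, 231), (316, 332)]
30 B [] W [(218, 234), (314, 331)]
36 B [] W [(219, 236), (312, 329)]
42 B [] W [(220, 238), (310, 328)]
```

Ears hold at 34 px ≈ 14.5 mm with jaws off: second tooth holds. Retreat.

```bash
python3 steer.py '0.054 0 0 0 0;0.057 -0.003 0 0 0;0.057 -0.012 0 0 0;0.057 -0.015 0 0 0;0.057 -0.015 0 0 0' | tail -3;python3 steer.py '0.057 -0.012 0 0 0;0.057 0 0 0 6;0.057 0 0 0 6;0.057 0 0 0 6;0.057 0 0 0 6'|head -3;python3 steer.py '0.057 0 0 0 6;0.057 0 0 0 6;0.057 0 0 0 6;0.057 0 0 0 3;0.057 0 0 0 0';python3 jaw.py pics/j20.png
```

```text
ft_force: [-0.0, -0.3, -0.5]
width: 0.0571
grasp_force: 9.2
clock: 20.95
tool_pos: [0.4638, 0.0923, 0.1437]
tool_rot: [[0.982, 0.189, 0.0], [0.189, -0.982, -0.0], [0.0, 0.0, -1.0]]
clock: 21.45
tool_pos: [0.4638, 0.0925, 0.1437]
tool_rot: [[0.985, -0.172, 0.0], [-0.172, -0.985, -0.0], [0.0, -0.0, -1.0]]
ft_force: [0.5, -0.2, -0.5]
width: 0.057
grasp_force: 9.2
{'tipsTop': (14, 13), 'outer': (210, 338), 'redRows': (210, 358), 'redEndCols': (213, 340), 'pivot': [274.7, 187.9]}
```

```bash
python3 steer.py '0.057 0.005 0.014 0 0;0.057 0.0095 0.027 0.01 0;0.057 0.0095 0.027 0.018 0;0.057 0.0095 0.027 0.018 0;0.057 0.0095 0.027 0.018 0' >/dev/null;python3 steer.py '0.057 0.0095 0.027 0.018 0;0.057 0.0045 0.0135 0.01 0;0.057 0 0 0.01 0;0.057 0 0 0.01 0;0.057 0 0 0 0';python3 steer.py '0.057 0 0 0.01 0;0.057 0 0 0.008 0;0.057 0 0 0.006 0;0.057 0 0 0.004 0;0.057 0 0 0 0'
```

```text
clock: 22.5
tool_pos: [0.492, -0.0757, 0.0306]
tool_rot: [[0.986, -0.169, -0.001], [-0.169, -0.986, 0.001], [-0.002, -0.0, -1.0]]
ft_force: [0.1, 0.4, -0.8]
width: 0.0572
grasp_force: 9.2
clock: 23.0
tool_pos: [0.4926, -0.0767, 0.0031]
tool_rot: [[0.985, -0.171, -0.0], [-0.171, -0.985, 0.0], [-0.0, -0.0, -1.0]]
ft_force: [0.3, -0.6, -0.1]
width: 0.0574
grasp_force: 9.3
```

```bash
python3 jaw.py pics/j21.png; python3 steer.py '0.057 0 0 0.0015 0;0.06 0 0 0 0;0.063 0 0 -0.001 0;0.068 0 0 -0.001 0;0.068 0 0 0 0'; python3 jaw.py pics/j22.png;  python3 steer.py '0.074 0 0 0 0;0.086 0 0 0 0;0.086 0 0 0 0;0.086 0 0 0 0'; python3 jaw.py pics/j23.png
```

```text
{'tipsTop': (0, 0), 'outer': (199, 347), 'redRows': (210, 354), 'redEndCols': (214, 338), 'pivot': [275.7, 190.1]}
clock: 23.55
tool_pos: [0.4928, -0.077, 0.0042]
tool_rot: [[0.985, -0.171, 0.0], [-0.171, -0.985, -0.0], [0.0, -0.0, -1.0]]
ft_force: [-0.6, 0.6, 0.3]
width: 0.068
grasp_force: 0.0
{'tipsTop': (13, 12), 'outer': (191, 356), 'redRows': (212, 353), 'redEndCols': (201, 351), 'pivot': [275.7, 111.5]}
clock: 24.0
tool_pos: [0.4927, -0.077, 0.004]
tool_rot: [[0.985, -0.171, 0.0], [-0.171, -0.985, 0.0], [0.0, -0.0, -1.0]]
ft_force: [0.4, 0.5, -0.3]
width: 0.0852
grasp_force: 0.0
{'tipsTop': (12, 11), 'outer': (191, 356), 'redRows': (212, 354), 'redEndCols': (201, 351), 'pivot': [275.8, 111.5]}
```

Released with the pads clear; lift away straight up, then check the ears and the loose objects numerically.

```bash
python3 steer.py '0.086 0 0 -0.01 0;0.086 0 0 -0.02 0;0.086 0 0 -0.03 0;0.086 0 0 -0.03 0;0.086 0 0 -0.03 0'|head -2; python3 steer.py '0.086 0 0 -0.03 0;0.086 0 0 -0.03 0;0.086 0 0 0 0;0.086 0 0 0 0'
python3 - <<'E'
from h import *
c=grab("wrist","pics/w30.png");f=c["frame"]
h=cv2.cvtColor(f,cv2.COLOR_BGR2HSV);m=cv2.inRange(h,(0,110,90),(8,255,255))|cv2.inRange(h,(174,110,90),(180,255,255))
for a,ce,bb,l in blobs(m,200): print("red",a,ce,onz(c,ce,.014).round(4))
for n in("scene","side"):
    a=grab(n,f"pics/{n}30.png");o=dict(np.load(n+"0.npz"))["frame"]
    d=(cv2.absdiff(a["frame"],o).max(axis=2)>45).astype(np.uint8)
    for q,ce,bb,l in blobs(d,15): print(n,"changed",q,ce,bb)
E
```

```text
clock: 24.55
tool_pos: [0.4925, -0.0768, 0.1259]
clock: 24.95
tool_pos: [0.4928, -0.0771, 0.185]
tool_rot: [[0.985, -0.171, 0.002], [-0.171, -0.985, -0.0], [0.002, 0.0, -1.0]]
ft_force: [-0.6, 0.2, -0.8]
width: 0.0852
grasp_force: 0.0
red 581 [247.7 192.1] [ 0.4952 -0.0489  0.014 ]
red 580 [303.9 192.3] [ 0.4852 -0.1057  0.014 ]
scene changed 2613 [405.3  16.8] [365   0  99  43]
scene changed 200 [388.1  52.4] [368  41  54  18]
scene changed 82 [387.7  67.4] [377  64  19   8]
scene changed 1472 [396.8 101. ] [370  69  49  75]
scene changed 40 [403.1  72.9] [389  70  29   5]
scene changed 23 [372.1  97.2] [370  94   6   6]
scene changed 18 [372.8 102.3] [371 101   6   4]
scene changed 41 [364.9 111.8] [358 109  15   6]
scene changed 177 [358.7 127.6] [352 118  14  19]
scene changed 37 [366.1 146.6] [363 140   6  14]
scene changed 130 [245.4 184.4] [236 175  20  18]
scene changed 17 [227.  182.6] [222 178  13   8]
scene changed 639 [360.2 202.3] [332 179  58  47]
scene changed 21 [220.4 184.9] [218 181   8  10]
scene changed 62 [556.8 226.9] [553 219   7  15]
scene changed 872 [525.4 2
[... 350 characters left out ...]
[286  89  62  34]
side changed 17 [345.4  89.6] [342  88   7   5]
side changed 2258 [311.2 125.6] [283  94  65  54]
side changed 1726 [  9.4 201.5] [  0 115  30 135]
side changed 2355 [305.1 183.5] [279 145  54  78]
side changed 54 [325.6 203.7] [321 199  10  10]
side changed 379 [ 37.5 232.4] [ 27 208  22  64]
side changed 49 [  1.4 243.3] [  0 235   5  15]
side changed 58 [313.4 246.3] [312 238   4  18]
side changed 582 [ 23.3 280. ] [  8 268  31  29]
side changed 58 [ 47.8 285.8] [ 45 279   7  13]
side changed 1337 [313.8 312. ] [272 289  90  49]
side changed 508 [  7.2 310.3] [  0 290  18  41]
side changed 33 [ 24.8 302.4] [ 21 299   8   8]
side changed 36 [ 53.9 310.9] [ 51 307   6   9]
```

```bash
python3 -c "
from rig import ctrl, cams, workorder, state
print(workorder.close_job())"
```

```text
the job is handed in; nothing more can be done
None
```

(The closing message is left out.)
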